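# Index the model under the air nozzle and set the needle valve

### The job

Push the carrier with the plaster model one station on along its rail, so that it clicks in under the air nozzle. Then set the air by the crank handle of the handwheel: turn it clockwise (seen from above) until it is fully shut against its stop, then back it off exactly two full turns. Finish still gripping the crank handle between the fingers so that the setting cannot move, and leave the small things around the station where they are.

Things in the scene. Friction and masses are not known exactly. Their poses are not given: they have to be found in the camera images.
- air_station: fixed bench unit, aluminium base 92 x 407 mm with a steel guide rail, nozzle and valve; origin on the work surface, straight below the nozzle. Its +y axis runs along the rail in the direction in which the carrier must be pushed, +x points to the pipe side. Highest part: the nozzle's pipe, 143 mm above the work surface, crossing over the rail at the origin from x = 0 to x = +72 mm
- carrier_plate (a joint): slide of the carrier along the rail (m), grows towards the station's +y. A spring ball detent clicks at 0 (first station, where the carrier starts), 0.060 (next station, model centred under the nozzle) and 0.120 (last station). Pushing out of a detent takes about 11 to 14 N, between detents about 2 N; the detent draws the carrier in over its last 4 mm or so
- push_post (a point): centre of the top of the upright steel push post at the trailing end of the carrier: a round pin of 14 mm diameter that stands 48 mm above the carrier plate (plate top 40 mm, pin top 88 mm above the work surface), 85 mm behind the model's centre, moving with the carrier. The flat plate goes on 15 mm behind the post. The plaster model (64 x 66 x 26 mm) on the plate moves with it
- nozzle_tip (a point): mouth of the steel air nozzle, 88 mm above the work surface, pointing down at the middle station
- handwheel (a joint): angle of the valve handwheel (rad): 0 = fully shut, at its stop; grows as it opens, anticlockwise seen from above; two turns = 12.566; upper end 22. It starts between 1.5 and 5.5 and stays where it is left; turning needs about 3 N at the handle
- valve_axis (a point): point on the wheel's upright axis, 116 mm above the work surface, at the height of handle_grip. The black wheel below it is 92 mm in diameter, its rim top 94 mm above the work surface
- handle_grip (a point): middle of the black upright crank handle on the wheel's rim, 40 mm from the wheel axis; the handle is round, 17 to 19 mm thick and reaches from 98 to 138 mm above the work surface; it spins freely about its own upright axis, so a grip need not turn with the wheel
- disc_box: white box 53 x 53 x 22 mm in front of the rail, origin under its centre; leave it alone
- tape_roll: roll of tape, 52 mm diameter, 19 mm high, in front of the rail, origin under its centre; leave it alone
- glass_small: small clear glass, 36 mm diameter, 45 mm high, behind the rail, origin under its centre; leave it alone

How it is judged:
By the outcome, as a careful person would: the job done as asked, in the order asked, and still so for the second after the job is handed in, while the arm keeps its last pose, push and grip.
It also fails if it takes over 72 s, if anything falls off the work surface, if the arm or the gripper's body presses on something with over 40 N, if the wrist force passes 120 N, or if a joint passes its speed limit or range.

### The arm

A 6-joint arm with a two-finger parallel gripper is mounted at the origin on a cart in front of the work surface, level with it; the furniture and walls round the work are solid. World frame = base frame: x ahead of the robot, y to its left, z up, the work surface at z = 0. Lengths are in mm, angles in rad, forces in N, time in s.
With the tool pointing down it reaches from about 350 to 975 mm from the base axis. Payload 7.1 kg.
Tool frame: the origin (TCP) lies between the finger pads, 19 mm behind the fingertips; this is the grasp point; z points along the fingers, y is the line along which they close (so a half turn about z gives the same grasp; the last joint's range is limited). The gripper opens to 88 mm and grips with 3 to 60 N. Pads are 20 mm wide; open, the fingers measure 115 mm over their backs; the gripper's body (75 mm by 178 mm) begins 61 mm behind the grasp point.
Start: joints at [-1.244, 0.423, 1.63, -0, 1.089, -0.019], TCP at [211.86, -587.98, 241.375] pointing down, gripper open.
Joint ranges: [-3, 3], [-0.9, 2.11], [0.09, 2.58], [-1.31, 4.45], [0.11, 2.69], [-2.54, 2.54]. Speed limits (rad/s): [2.39, 2.39, 3.01, 3.14, 3.14, 3.14].

### API

Orientations are given as a rotation vector (axis times angle).
In Python, from workcell import get_obs, vision, ctrl gives the robot as it stands.
- The arm moves only by the tool step_arm, never from a script. Its argument "plan" is a list of rows, each a list of 7 numbers: the opening, from -1 (shut) to 1 (fully open), then the shift along the tool's x, y, z as a fraction of full scale, then the turn, a rotation vector about the tool's x, y, z as a fraction of full scale. In form: [[fingers, dx, dy, dz, wx, wy, wz], ...]. A call has 1 to 20 rows; each row shifts and turns the commanded pose from where the row before left it, along the tool's axes as they then stand; what a row does not reach is not made up. Full scale, the value 1, is 50 mm for a shift and 0.12 rad for a turn. A row lasts 1/8 s, in which the tool goes at most 62.5 mm and 10.7 degrees, less where a joint would pass 70% of its speed; a pose out of reach is approached as far as the arm can. A call with a number of a shift or a turn outside -1 to 1 is refused whole. A call with a gripper value outside its range is refused whole. The fingers move at their own pace and stop on an object; the grip force is fixed at half the most. Time passes only in rows, so rows that do not move let the fingers close. It gives the time, the measured TCP pose, the force, the opening and the grip force at its end, in the units of the state.
- get_obs(): the state, without advancing time (a new reading comes with each control period).
- vision.get_image(name): name is "scene" or "top" or "wrist"; returns a dict with "pixels" (420x560x3 uint8, red, green, blue), "depth" (420x560 float32, mm along the optical axis (not along the pixel's ray), 0 where there is no reading), "fx", "fy", "cx", "cy" (pixels), "T" (4x4, takes a point from camera to world coordinates); the wrist camera has in their place "T_tool_cam" (4x4, takes a point from camera to tool coordinates, whose origin is the TCP and whose axes are the flange's). Camera axes: x right, y down, z forward; pixel columns grow to the right and rows downward; lengths in mm; the calibration is good to about 2 mm. A picture is of the moment at which its call begins: read the wrist's pose just before it.
- ctrl.close_job(): hands the job in; it is judged then, once.
The state is a dict: "t": time; "qpos": joint angles; "qvel": joint speeds; "joint_torque": joint torques, N m; "ee_pos": TCP position; "orientation": TCP orientation; "ft_force": force on the tool from outside, world axes, zero at the start; "moment": the same for the moment, N m; "width": finger opening in mm; "grasp_force": force on a finger pad.
Only numpy, scipy, OpenCV 4.12 (cv2) and the standard library are available. Lean on these libraries where they do the work, as an engineer would, in place of code of your own. Each camera call takes 0.05 s, during which the arm holds its last target. There are 200 camera calls.

## Working session

There is one attempt and no reset: what is moved stays moved. The work goes in short steps, Python scripts to look and compute and a tool call to move; the robot and the scene stay as the last step left them, time stands still between calls to the robot, and variables do not carry over. Pictures are saved under pics/ and viewed, at most 10 in all, crops included, and the job is handed in when it is done.

Besides the shell and the picture viewer there is one more tool, called after ">>>" in YAML: its name, and indented under it one key for each argument. step_arm: Moves the arm, as the interface text tells. Its arguments: {"type":"object","properties":{"plan":{"type":"array","items":{"type":"array","items":{"type":"number","minimum":-1,"maximum":1}}}},"required":["plan"]}

```bash
mkdir -p pics
cat > h.py <<'E'
import numpy as np, cv2
from workcell import get_obs, vision, ctrl
from scipy.spatial.transform import Rotation as R
def grab(n):
    o=get_obs(); im=vision.get_image(n)
    if 'T' not in im:
        T=np.eye(4);T[:3,:3]=R.from_rotvec(o['orientation']).as_matrix();T[:3,3]=o['ee_pos']
        im['T']=T@im['T_tool_cam']
    d=im['depth'];v,u=np.mgrid[:d.shape[0],:d.shape[1]]
    P=np.stack([(u-im['cx'])/im['fx']*d,(v-im['cy'])/im['fy']*d,d],-1)
    im['P']=P@im['T'][:3,:3].T+im['T'][:3,3]; im['P'][d==0]=np.nan
    return im
def save(n,im): cv2.imwrite('pics/'+n,im['pixels'][:,:,::-1])
E
python3 - <<'E'
from h import *
import pickle
o=get_obs();print(o)
D={}
for n in('scene','top'):
    im=grab(n);save(n+'1.png',im);D[n]=im;print(n,im['T'].round(2).tolist(),im['fx'])
pickle.dump(D,open('d.pkl','wb'))
E
```

```text
{'t': 0.0, 'qpos': array([-1.24397428e+00,  4.23833087e-01,  1.63068411e+00,  3.04593475e-06,
        1.08860997e+00, -1.89982517e-02]), 'qvel': array([-0.00026502,  0.00148257, -0.00044073,  0.0010623 , -0.00059908,
        0.00163167]), 'joint_torque': array([ 7.23287740e-04, -5.44619107e+01, -2.73664266e+01,  6.41440088e-02,
        2.26467935e-02, -1.49561338e-04]), 'ee_pos': array([ 211.71120166, -587.4874356 ,  240.60883548]), 'orientation': array([-3.09325220e+00, -5.40247325e-01,  3.65163789e-04]), 'ft_force': array([0.37485696, 0.17303999, 0.68714173]), 'moment': array([ 0.01502101,  0.03093709, -0.0161508 ]), 'grasp_force': 0.0, 'width': 87.73743265544945}
scene [[-0.72, -0.44, 0.53, 69.89], [-0.69, 0.47, -0.55, 513.12], [-0.01, -0.76, -0.65, 646.33], [0.0, 0.0, 0.0, 1.0]] 437.4403777265117
top [[-0.02, -0.97, 0.23, 352.97], [-1.0, 0.02, -0.0, 60.46], [-0.0, -0.23, -0.97, 913.37], [0.0, 0.0, 0.0, 1.0]] 463.87930443690556
```

View pics/scene1.png

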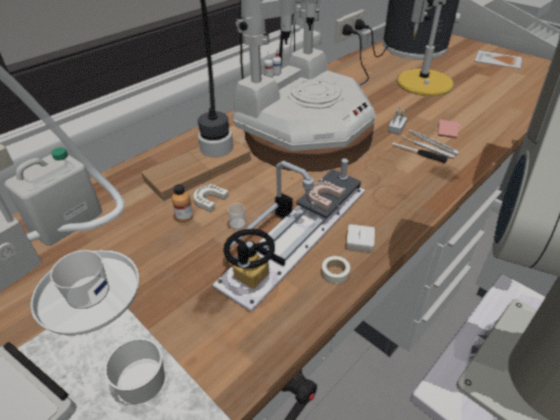

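View pics/top1.png

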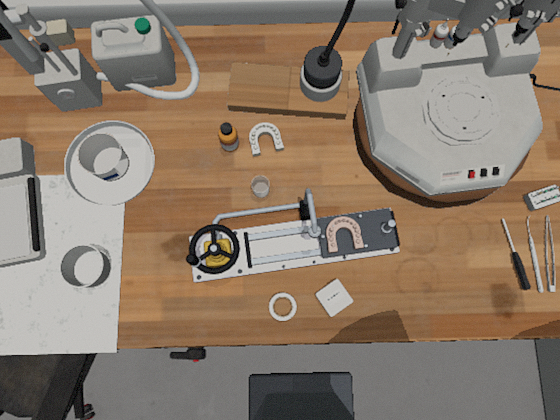

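The scene view shows the wheel at about (248,248), handle near (278,258), nozzle at (308,180) and post at (344,165). In the top view the wheel hub is at (213,247), the handle at (192,260), the nozzle pipe at (313,225) and the post at (389,227). The box (334,298), tape (283,306) and glass (261,186) stand beside the rail.

Run:
```python
from h import *
import pickle
D=pickle.load(open('d.pkl','rb'))
for n in D:
    im=D[n];P=im['P'];x,y,z=P[...,0],P[...,1],P[...,2]
    reg=np.zeros(z.shape,bool)
    if n=='top': reg[175:325,180:410]=1
    else: reg[140:300,215:380]=1
    print(n)
    def comp(lo,hi,mn):
        m=(reg&(z>lo)&(z<hi)).astype(np.uint8)
        k,l,s,c=cv2.connectedComponentsWithStats(m)
        for i in range(1,k):
            if s[i,4]>=mn:
                q=P[l==i];print((lo,hi),c[i].round(),s[i,4],'med',np.median(q,0).round(1),'min',q.min(0).round(),'max',q.max(0).round())
    comp(126,170,6);comp(82,104,15);comp(70,92,10);comp(15,60,40)
# zoom views
t=D['top']['pixels'];s=D['scene']['pixels']
a=cv2.resize(t[190:320,175:405],None,fx=3.4,fy=3.4,interpolation=cv2.INTER_CUBIC)
cv2.imwrite('pics/tz.png',a[:,:,::-1])
```

```text
scene
(126, 170) [294. 170.] 197 med [530.3   6.1 138.4] min [491.  -7. 126.] max [575.  14. 144.]
(126, 170) [241. 247.] 101 med [453.7 214.  134.1] min [448. 205. 126.] max [464. 220. 140.]
(82, 104) [302. 141.] 79 med [ 643.5 -137.1   85.1] min [ 603. -187.   82.] max [ 675. -116.   90.]
(82, 104) [344. 161.] 29 med [ 519.1 -141.5   85.9] min [ 512. -149.   83.] max [ 526. -136.   88.]
(82, 104) [278. 180.] 44 med [570.4  11.5  92.6] min [568.   6.  82.] max [576.  15. 104.]
(82, 104) [307. 192.] 23 med [498.9   3.3  97.6] min [496.  -4.  87.] max [505.   7. 103.]
(82, 104) [249. 248.] 1054 med [473.2 179.5  91.8] min [434. 134.  83.] max [524. 225. 104.]
(70, 92) [220. 142.] 49 med [791.5 -17.2  74.3] min [787. -38.  70.] max [801.  -3.  80.]
(70, 92) [310. 142.] 371 med [ 631.1 -152.8   77.3] min [ 574. -228.   70.] max [ 704. -114.   90.]
(70, 92) [344. 163.] 55 med [ 517.2 -139.9   82.9] min [ 512. -149.   70.] max [ 526. -135.   88.]
(70, 92) [278. 184.] 40 med [569.9  11.8  82. ] min [568.   6.  71.] max [576.  15.  91.]
(70, 92) [250. 242.] 343 med [486.2 167.6  89.5] min [
[... 2388 characters left out ...]
616.6  97.1  33.4] min [594.  79.  15.] max [629. 113.  47.]
(15, 60) [269. 211.] 632 med [559.1  74.8  33.7] min [538.   1.  16.] max [577. 190.  57.]
(15, 60) [337. 237.] 4008 med [506.5 -62.3  38.4] min [ 451. -171.   15.] max [559. 130.  60.]
(15, 60) [224. 243.] 188 med [496.9 164.8  45.5] min [477. 153.  17.] max [523. 184.  60.]
(15, 60) [207. 245.] 53 med [493.7 200.2  46.3] min [480. 191.  41.] max [502. 205.  55.]
(15, 60) [216. 262.] 204 med [461.1 181.1  47.2] min [452. 157.  23.] max [471. 200.  60.]
(15, 60) [334. 298.] 787 med [391.2 -40.   20.5] min [358. -75.  15.] max [426.  -5.  25.]
(15, 60) [283. 307.] 317 med [377.5  58.2  18. ] min [352.  33.  15.] max [402.  82.  22.]
```

View pics/tz.png

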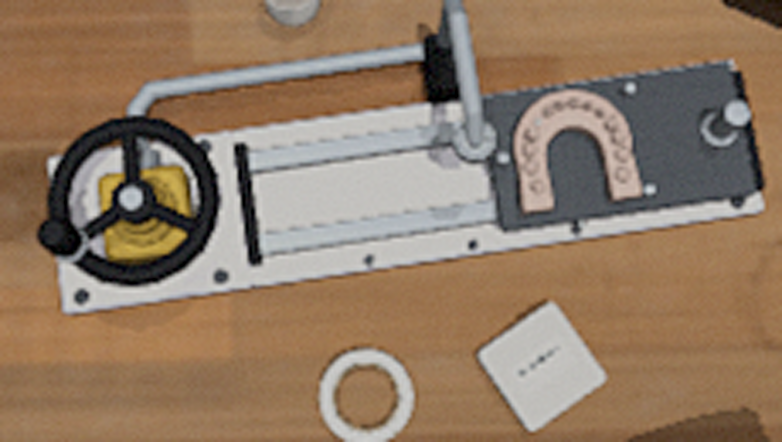

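The zoom shows the wheel hub at (131,197), handle at (57,237), nozzle above (475,140) and post top at (738,113). Converted to world coordinates: wheel axis about (480,179), handle (456,212), post (519,-142.5), station yaw about 0.122 rad.

Run:
```python
from h import *
import pickle
D=pickle.load(open('d.pkl','rb'))
for n in D:
    P=D[n]['P'].reshape(-1,3)
    for zl in (45,95,125,170):
        m=(P[:,0]>410)&(P[:,0]<650)&(P[:,1]>-280)&(P[:,1]<-60)&(P[:,2]>zl)
        q=P[m]; 
        if len(q): print(n,zl,len(q),q.min(0).round(),q.max(0).round())
    m=(abs(P[:,0]-480)<15)&(abs(P[:,1]-179)<15)&(P[:,2]>80);print('hub',P[m].max(0).round(1))
    m=(P[:,0]>380)&(P[:,0]<640)&(P[:,1]>60)&(P[:,1]<300)&(P[:,2]>145);print('hi',m.sum())
    # refine: wheel rim circle fit
    m=(P[:,2]>88)&(P[:,2]<96)&(np.hypot(P[:,0]-480,P[:,1]-179)<52)&(np.hypot(P[:,0]-480,P[:,1]-179)>34)
    q=P[m].astype(float);A=np.c_[2*q[:,:2],np.ones(len(q))];s=np.linalg.lstsq(A,(q[:,:2]**2).sum(1),rcond=None)[0]
    (c,r,a)=cv2.minAreaRect(q[:,:2].astype(np.float32));e=cv2.minEnclosingCircle(q[:,:2].astype(np.float32))
    print('rim',s[:2],np.sqrt(s[2]+s[0]**2+s[1]**2),e)
    m=(P[:,2]>110)&(P[:,2]<145)&(abs(P[:,0]-456)<16)&(abs(P[:,1]-212)<16);q=P[m];print('handle',cv2.minEnclosingCircle(q[:,:2].astype(np.float32)),q[:,2].max())
    m=(P[:,2]>50)&(P[:,2]<95)&(abs(P[:,0]-519)<12)&(abs(P[:,1]+142)<12);q=P[m];print('post',cv2.minEnclosingCircle(q[:,:2].astype(np.float32)),q[:,2].max())
```

```text
scene 45 2852 [ 478. -280.   45.] [650. -60. 126.]
scene 95 1168 [ 580. -280.   95.] [ 650. -137.  126.]
scene 125 42 [ 613. -277.  125.] [ 648. -199.  126.]
hub [490.4 192.3  99. ]
hi 0
rim [477.92434011 180.38276224] 40.3120246122701 ((476.8564147949219, 179.92263793945312), 47.097686767578125)
handle ((456.0051574707031, 212.6337127685547), 9.066624641418457) 139.6850747408505
post ((518.5568237304688, -142.92495727539062), 7.755177021026611) 88.17160842985425
top 45 4469 [ 479. -280.   45.] [650. -60. 128.]
top 95 2494 [ 580. -280.   95.] [ 650. -134.  128.]
top 125 125 [ 607. -280.  125.] [ 650. -180.  128.]
hub [494.7 193.7 100.7]
hi 0
rim [479.09883949 178.3930325 ] 40.11940695289107 ((478.0585021972656, 179.78543090820312), 47.19419860839844)
handle ((456.30279541015625, 211.52110290527344), 9.178138732910156) 139.28589422064817
post ((518.92724609375, -143.3863067626953), 7.339219093322754) 89.33770264128043
```

>>> step_arm:
  plan:
    - [-1,0.4,0,0,0,0,-1]
    - [-1,0.4,0,0,0,0,-1]
    - [-1,0.4,0,0,0,0,-1]
    - [-1,0.4,0,0,0,0,-1]
    - [-1,0.4,0,0,0,0,-1]
    - [-1,0.4,0,0,0,0,-1]
    - [-1,0.4,0,0,0,0,-1]
    - [-1,0.4,0,0,0,0,-1]
    - [-1,0.4,0,0,0,0,-1]
    - [-1,0.4,0,0,0,0,-1]
    - [-1,0.4,0,0,0,0,-1]
    - [-1,0,0,0,0,0,-0.2]

```text
t: 1.6
ee_pos: [331.4, -421.1, 241.1]
orientation: [-2.083, -2.35, -0.0]
ft_force: [1.0, -0.6, 0.4]
width: 0.3
grasp_force: 0.0
```

>>> step_arm:
  plan:
    - [-1,0.5,0.52,0,0,0,0]
    - [-1,0.6,0.63,0,0,0,0]
    - [-1,0.7,0.73,0,0,0,0]
    - [-1,0.7,0.73,0,0,0,0]
    - [-1,0.7,0.73,0,0,0,0]
    - [-1,0.6,0.63,0,0,0,0]
    - [-1,0.4,0.42,0,0,0,0]
    - [-1,0,0,0.6,0,0,0]
    - [-1,0,0,0.6,0,0,0]
    - [-1,0,0,0.6,0,0,0]
    - [-1,0,0,0.6,0,0,0]
    - [-1,0,0,0.5,0,0,0]
    - [-1,0,0,0.25,0,0,0]
    - [-1,0,0,0,0,0,0]

```text
t: 3.35
ee_pos: [524.4, -187.8, 83.2]
orientation: [-2.086, -2.348, 0.001]
ft_force: [-0.1, 0.1, 0.6]
width: 0.4
grasp_force: 0.0
```

>>> step_arm:
  plan:
    - [-1,0.2,0,0,0,0,0]
    - [-1,0.2,0,0,0,0,0]
    - [-1,0.1,0,0,0,0,0]
    - [-1,0.06,0,0,0,0,0]
    - [-1,0.06,0,0,0,0,0]
    - [-1,0.06,0,0,0,0,0]
    - [-1,0.06,0,0,0,0,0]
    - [-1,0.06,0,0,0,0,0]

```text
t: 4.35
ee_pos: [520.2, -148.3, 84.5]
orientation: [2.084, 2.349, -0.0]
ft_force: [-1.2, -4.9, 2.5]
width: -0.1
grasp_force: 2.4
```

>>> step_arm:
  plan:
    - [-1,0.1,0,0,0,0,0]
    - [-1,0.1,0,0,0,0,0]
    - [-1,0.1,0,0,0,0,0]
    - [-1,0.1,0,0,0,0,0]
    - [-1,0.1,0,0,0,0,0]
    - [-1,0.1,0,0,0,0,0]
    - [-1,0.1,0,0,0,0,0]
    - [-1,0.06,0,0,0,0,0]
    - [-1,0,0,0,0,0,0]

```text
t: 5.48
ee_pos: [515.3, -109.7, 84.0]
orientation: [-2.085, -2.35, -0.001]
ft_force: [-0.2, 0.2, 0.2]
width: 0.2
grasp_force: 0.0
```

Run:
```python
from h import *
for n in('top','scene'):
    im=grab(n);P=im['P'].reshape(-1,3)
    m=(P[:,2]>35)&(P[:,2]<44)&(P[:,0]>440)&(P[:,0]<570)&(P[:,1]>-200)&(P[:,1]<-30)
    q=P[m]-[518.8,-143.2,0];a=q@[-.122,.9925,0];l=q@[.9925,.122,0]
    k=abs(l)<28
    print(n,np.percentile(a[k],[0,.5,2]).round(1))
    save(n+'2.png',im)
o=get_obs();print(o['ee_pos'],o['ft_force'])
```

```text
top [42.4 45.  46.2]
scene [36.9 37.4 38.9]
[ 515.1945455  -109.75847491   83.86395502] [ 0.1399544   0.1722792  -0.48116124]
```

Run:
```python
from h import *
a=cv2.imread('pics/top2.png')[190:320,175:405]
cv2.imwrite('pics/top2z.png',cv2.resize(a,None,fx=3.4,fy=3.4,interpolation=cv2.INTER_CUBIC))
```

```text
(no output)
```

View pics/top2z.png

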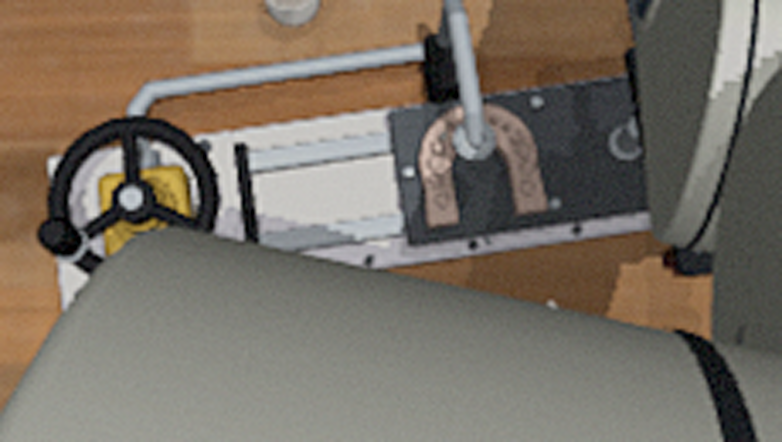

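>>> step_arm:
  plan:
    - [-1,-0.4,0,0,0,0,0]
    - [-1,-0.6,0,0,0,0,0]
    - [-1,-0.2,0,-0.5,0,0,0]
    - [-1,0,0,-1,0,0,0]
    - [-1,0,0,-1,0,0,0]
    - [-1,-0.8,-0.8,-0.2,0,0,0]
    - [-1,-0.8,-0.8,0,0,0,0]

```text
t: 6.45
ee_pos: [452.5, -260.8, 220.5]
orientation: [2.081, 2.349, 0.001]
ft_force: [0.3, -0.1, 0.5]
width: 0.4
grasp_force: 0.0
```

Run:
```python
from h import *
for n in('top','scene'):
    im=grab(n);P=im['P'].reshape(-1,3)
    c=np.array([511.5,-83.5])
    m=(P[:,2]>50)&(P[:,2]<95)&(np.hypot(*(P[:,:2]-c).T)<14);q=P[m]
    if len(q): e=cv2.minEnclosingCircle(q[:,:2].astype(np.float32));print(n,e,(np.array(e[0])-[518.8,-143.2])@[-.122,.9925])
```

```text
top ((512.5484619140625, -90.82123565673828), 6.918342590332031) 52.74861125717162
scene ((512.643798828125, -89.45919036865234), 7.64810848236084) 54.08881010208128
```

The carrier is at only about 53–54 mm, short of the second detent, so I'll push it the rest of the way.

>>> step_arm:
  plan:
    - [-1,0.5,0.4,0,0,0,0]
    - [-1,0.8,0.6,0,0,0,0]
    - [-1,0.8,0.4,0.2,0,0,0]
    - [-1,0.37,0.2,0.5,0,0,0]
    - [-1,0,0,0.8,0,0,0]
    - [-1,0,0,0.8,0,0,0]
    - [-1,0,0,0.4,0,0,0]
    - [-1,0,0,0.05,0,0,0]
    - [-1,0.2,0,0,0,0,0]
    - [-1,0.1,0,0,0,0,0]
    - [-1,0.06,0,0,0,0,0]
    - [-1,0.06,0,0,0,0,0]
    - [-1,0.04,0,0,0,0,0]
    - [-1,0,0,0,0,0,0]

```text
t: 8.3
ee_pos: [514.3, -103.4, 81.4]
orientation: [-2.085, -2.349, -0.0]
ft_force: [0.3, 0.2, 0.1]
width: 0.6
grasp_force: 0.0
```

>>> step_arm:
  plan:
    - [-1,0.02,0,0,0,0,0]
    - [-1,0,0,0,0,0,0]

```text
t: 8.55
ee_pos: [514.3, -102.6, 81.3]
orientation: [-2.085, -2.349, 0.0]
ft_force: [-0.6, -0.1, -0.1]
width: 0.7
grasp_force: 0.0
```

>>> step_arm:
  plan:
    - [-1,0.02,0,0,0,0,0]
    - [-1,0,0,0,0,0,0]

```text
t: 8.8
ee_pos: [514.2, -102.0, 81.3]
orientation: [2.085, 2.349, -0.001]
ft_force: [-0.9, -4.6, 0.2]
width: 0.4
grasp_force: 2.0
```

Run:
```python
from h import *
for n in('top','scene'):
    im=grab(n);P=im['P'].reshape(-1,3)
    c=np.array([511.5,-83.5])
    m=(P[:,2]>50)&(P[:,2]<87)&(np.hypot(*(P[:,:2]-c).T)<14);q=P[m]
    if len(q): e=cv2.minEnclosingCircle(q[:,:2].astype(np.float32));print(n,e,(np.array(e[0])-[518.8,-143.2])@[-.122,.9925])
```

```text
top ((510.38800048828125, -81.43771362304688), 6.3104939460754395) 62.32533316955565
scene ((510.8645935058594, -86.17733764648438), 11.33713150024414) 57.5631119781494
```

>>> step_arm:
  plan:
    - [-1,-0.4,0,0,0,0,0]
    - [-1,-0.6,0,0,0,0,0]
    - [-1,-0.2,0,-0.5,0,0,0]
    - [-1,0,0,-1,0,0,0]
    - [-0.3,0,-0.4,-1,0,0,0]
    - [0,-0.4,-0.8,-0.3,0,0,0]
    - [0,-0.4,-0.6,0,0,0,0]

```text
t: 9.78
ee_pos: [436.4, -213.1, 223.2]
orientation: [2.083, 2.347, 0.002]
ft_force: [-0.3, -0.9, -0.1]
width: 27.0
grasp_force: 0.0
```

Run:
```python
from h import *
for n in('top','scene'):
    im=grab(n);P=im['P'].reshape(-1,3)
    c=np.array([511.5,-83.5])
    m=(P[:,2]>50)&(P[:,2]<95)&(np.hypot(*(P[:,:2]-c).T)<14);q=P[m]
    if len(q): e=cv2.minEnclosingCircle(q[:,:2].astype(np.float32));print(n,e,(np.array(e[0])-[518.8,-143.2])@[-.122,.9925])
    m=(P[:,2]>110)&(P[:,2]<145)&(abs(P[:,0]-456)<16)&(abs(P[:,1]-212)<16);q=P[m]
    if len(q):print('handle',cv2.minEnclosingCircle(q[:,:2].astype(np.float32)))
```

```text
top ((511.9206237792969, -83.82032775878906), 7.093653202056885) 59.77360859832762
handle ((456.366943359375, 211.5281524658203), 9.19665813446045)
scene ((511.23077392578125, -83.09992980957031), 7.640761852264404) 60.57276524505614
handle ((456.6228942871094, 212.56312561035156), 9.37597370147705)
```

>>> step_arm:
  plan:
    - [0.15,0.5,0.14,0,0,0,0]
    - [0.15,0.8,0.14,0,0,0,0]
    - [0.15,1,0.14,0,0,0,0]
    - [0.15,1,0.14,0,0,0,0]
    - [0.15,1,0.14,0,0,0,0]
    - [0.15,1,0.14,0,0,0,0]
    - [0.15,1,0.14,0,0,0,0]
    - [0.15,1,0.14,0,0,0,0]
    - [0.15,0.7,0.14,0,0,0,0]
    - [0.15,0.4,0.14,0,0,0,0]
    - [0.15,0,0,0,0,0,0]

```text
t: 11.25
ee_pos: [457.0, 214.6, 221.2]
orientation: [-2.084, -2.351, -0.0]
ft_force: [-0.3, -0.5, -0.2]
width: 50.9
grasp_force: 0.0
```

Run:
```python
from h import *
im=grab('wrist');save('w1.png',im);P=im['P'].reshape(-1,3)
print(get_obs()['ee_pos'])
m=(P[:,2]>110)&(P[:,2]<145)&(abs(P[:,0]-456)<20)&(abs(P[:,1]-212)<20);q=P[m]
if len(q):print('handle',cv2.minEnclosingCircle(q[:,:2].astype(np.float32)),q.max(0))
m=(P[:,2]>96)&(P[:,2]<104)&(np.hypot(P[:,0]-478.5,P[:,1]-179.5)<12);print('hub',P[m].mean(0))
r=np.hypot(P[:,0]-478.5,P[:,1]-179.5)
m=(P[:,2]>87)&(P[:,2]<96)&(r<52)&(r>32);q=P[m].astype(np.float32)[:,:2];print('rim',cv2.minEnclosingCircle(q),cv2.fitEllipse(cv2.convexHull(q)))
```

```text
[456.556425   213.58286715 221.09418642]
handle ((455.4910888671875, 211.55520629882812), 9.281307220458984) [464.7666382  220.82293145 140.06811755]
hub [477.88677317 178.49353344  98.08074106]Traceback (most recent call last):
  File "<stdin>", line 8, in <module>
cv2.error: OpenCV(4.12.0) /io/opencv/modules/imgproc/src/shapedescr.cpp:201: error: (-215:Assertion failed) count >= 0 && (depth == CV_32F || depth == CV_32S) in function 'minEnclosingCircle'
```

View pics/w1.png

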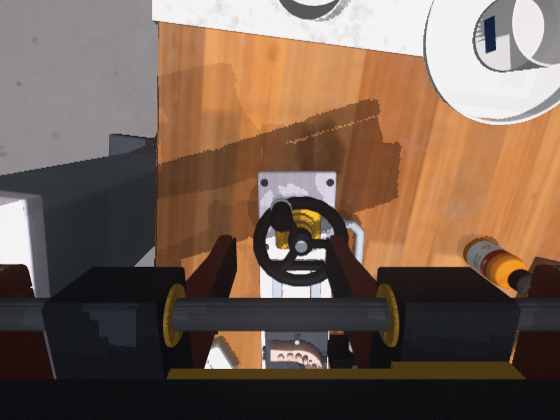

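The wrist view shows the handle at (281,214) and hub at (301,246), with the handle between the fingertips near x=230 and 340. The three views agree on the handle at about (456,211.8).

>>> step_arm:
  plan:
    - [0.15,-0.03,-0.02,0.5,0,0,0]
    - [0.15,0,0,0.6,0,0,0]
    - [0.15,0,0,0.5,0,0,0]
    - [0.15,0,0,0.3,0,0,0]
    - [0.15,0,0,0.14,0,0,0]
    - [-1,0,0,0,0,0,0]
    - [-1,0,0,0,0,0,0]
    - [-1,0,0,0,0,0,0]
    - [-1,0,0,0,0,0,0]
    - [-1,0,0,0,0,0,0]

```text
t: 12.55
ee_pos: [456.3, 212.4, 119.9]
orientation: [2.085, 2.349, 0.002]
ft_force: [2.0, 0.1, 3.2]
width: 17.6
grasp_force: 30.0
```

```bash
cat > arc.py <<'E'
# usage: arc.py step n [r]: rows along the wheel circle from the present place; step>0 = clockwise
import sys;from h import *
C=np.array([478.2,179.2]);st=float(sys.argv[1]);n=int(sys.argv[2]);r=float(sys.argv[3]) if len(sys.argv)>3 else 40
M=R.from_rotvec(get_obs()['orientation']).as_matrix();p=M.T@np.r_[get_obs()['ee_pos'][:2]-C,0]
f=np.arctan2(p[1],p[0]);print('phi',round(f,3),'r',np.hypot(*p[:2]).round(2),'z',get_obs()['ee_pos'][2].round(1))
k=p[:2].copy();out=[]
for i in range(1,n+1):
    t=r*np.array([np.cos(f+st*i),np.sin(f+st*i)]);d=np.round((t-k)/50,2);k+=d*50;out.append(f"[-1, {d[0]:g}, {d[1]:g}, 0, 0, 0, 0]")
print('['+', '.join(out)+']')
E
python3 arc.py 0.2 20
```

```text
phi -0.464 r 39.71 z 119.9
[[-1, 0.06, 0.15, 0, 0, 0, 0], [-1, 0.03, 0.15, 0, 0, 0, 0], [-1, -0.01, 0.16, 0, 0, 0, 0], [-1, -0.04, 0.16, 0, 0, 0, 0], [-1, -0.06, 0.14, 0, 0, 0, 0], [-1, -0.1, 0.13, 0, 0, 0, 0], [-1, -0.12, 0.11, 0, 0, 0, 0], [-1, -0.13, 0.08, 0, 0, 0, 0], [-1, -0.15, 0.05, 0, 0, 0, 0], [-1, -0.16, 0.02, 0, 0, 0, 0], [-1, -0.16, -0.01, 0, 0, 0, 0], [-1, -0.16, -0.04, 0, 0, 0, 0], [-1, -0.14, -0.07, 0, 0, 0, 0], [-1, -0.12, -0.1, 0, 0, 0, 0], [-1, -0.11, -0.12, 0, 0, 0, 0], [-1, -0.08, -0.14, 0, 0, 0, 0], [-1, -0.04, -0.15, 0, 0, 0, 0], [-1, -0.02, -0.16, 0, 0, 0, 0], [-1, 0.01, -0.16, 0, 0, 0, 0], [-1, 0.05, -0.15, 0, 0, 0, 0]]
```

>>> step_arm:
  plan:
    - [-1,0.06,0.15,0,0,0,0]
    - [-1,0.03,0.15,0,0,0,0]
    - [-1,-0.01,0.16,0,0,0,0]
    - [-1,-0.04,0.16,0,0,0,0]
    - [-1,-0.06,0.14,0,0,0,0]
    - [-1,-0.1,0.13,0,0,0,0]
    - [-1,-0.12,0.11,0,0,0,0]
    - [-1,0,0,0,0,0,0]

```text
t: 13.55
ee_pos: [509.0, 207.4, 120.1]
orientation: [2.085, 2.348, 0.008]
ft_force: [5.5, 3.7, -0.4]
width: 17.7
grasp_force: 30.0
```

```bash
python3 arc.py 0.1 20
```

```text
phi 0.947 r 41.72 z 120.1
[[-1, -0.09, 0.02, 0, 0, 0, 0], [-1, -0.07, 0.03, 0, 0, 0, 0], [-1, -0.07, 0.03, 0, 0, 0, 0], [-1, -0.08, 0.02, 0, 0, 0, 0], [-1, -0.08, 0.02, 0, 0, 0, 0], [-1, -0.08, 0, 0, 0, 0, 0], [-1, -0.08, 0, 0, 0, 0, 0], [-1, -0.08, -0.01, 0, 0, 0, 0], [-1, -0.08, -0.02, 0, 0, 0, 0], [-1, -0.07, -0.02, 0, 0, 0, 0], [-1, -0.07, -0.04, 0, 0, 0, 0], [-1, -0.07, -0.04, 0, 0, 0, 0], [-1, -0.07, -0.04, 0, 0, 0, 0], [-1, -0.06, -0.06, 0, 0, 0, 0], [-1, -0.05, -0.06, 0, 0, 0, 0], [-1, -0.05, -0.06, 0, 0, 0, 0], [-1, -0.04, -0.07, 0, 0, 0, 0], [-1, -0.04, -0.07, 0, 0, 0, 0], [-1, -0.02, -0.08, 0, 0, 0, 0], [-1, -0.02, -0.07, 0, 0, 0, 0]]
```

```bash
sed -i 's/C=np.array.*;st/C=np.array([479.3,179.9]);st/' arc.py
cat >> arc.py <<'E'
o=get_obs();F=M.T@o['ft_force'];t=np.array([-np.sin(f),np.cos(f),0]);print('Ftan(cw)',(F@t).round(1),'Frad',(F@[np.cos(f),np.sin(f),0]).round(1),o['ee_pos'].round(1))
E
python3 arc.py 0.15 5
```

```text
phi 0.942 r 40.44 z 120.1
[[-1, -0.11, 0.06, 0, 0, 0, 0], [-1, -0.11, 0.04, 0, 0, 0, 0], [-1, -0.11, 0.03, 0, 0, 0, 0], [-1, -0.12, 0.02, 0, 0, 0, 0], [-1, -0.12, -0.01, 0, 0, 0, 0]]
Ftan(cw) 1.0 Frad 6.5 [509.  207.4 120.1]
```

>>> step_arm:
  plan:
    - [-1,-0.11,0.06,0,0,0,0]
    - [-1,-0.11,0.04,0,0,0,0]
    - [-1,-0.11,0.03,0,0,0,0]
    - [-1,-0.12,0.02,0,0,0,0]

```text
t: 14.05
ee_pos: [519.4, 185.9, 120.1]
orientation: [2.084, 2.348, 0.009]
ft_force: [5.7, 2.9, -0.3]
width: 17.7
grasp_force: 30.0
```

```bash
python3 arc.py 0.15 5
```

```text
phi 1.541 r 40.55 z 120.1
[[-1, -0.12, -0.02, 0, 0, 0, 0], [-1, -0.12, -0.02, 0, 0, 0, 0], [-1, -0.11, -0.04, 0, 0, 0, 0], [-1, -0.11, -0.06, 0, 0, 0, 0], [-1, -0.09, -0.07, 0, 0, 0, 0]]
Ftan(cw) -2.0 Frad 6.1 [519.4 185.9 120.1]
```

>>> step_arm:
  plan:
    - [-1,-0.12,-0.02,0,0,0,0]
    - [-1,-0.12,-0.02,0,0,0,0]
    - [-1,-0.11,-0.04,0,0,0,0]
    - [-1,-0.11,-0.06,0,0,0,0]

```text
t: 14.55
ee_pos: [515.2, 161.4, 120.1]
orientation: [2.083, 2.347, 0.007]
ft_force: [6.3, 0.2, -1.9]
width: 18.2
grasp_force: 30.0
```

```bash
python3 arc.py 0.15 5
```

```text
phi 2.167 r 40.37 z 120.1
[[-1, -0.09, -0.08, 0, 0, 0, 0], [-1, -0.08, -0.09, 0, 0, 0, 0], [-1, -0.07, -0.1, 0, 0, 0, 0], [-1, -0.05, -0.11, 0, 0, 0, 0], [-1, -0.04, -0.11, 0, 0, 0, 0]]
Ftan(cw) -3.1 Frad 5.5 [515.2 161.4 120.1]
```

>>> step_arm:
  plan:
    - [-1,-0.09,-0.08,0,0,0,0]
    - [-1,-0.08,-0.09,0,0,0,0]
    - [-1,-0.07,-0.1,0,0,0,0]
    - [-1,-0.05,-0.11,0,0,0,0]

```text
t: 15.05
ee_pos: [497.2, 144.1, 120.0]
orientation: [2.083, 2.348, 0.004]
ft_force: [4.2, -1.9, 2.9]
width: 17.8
grasp_force: 30.0
```

```bash
python3 arc.py 0.15 5
```

```text
phi 2.796 r 40.03 z 120.0
[[-1, -0.03, -0.12, 0, 0, 0, 0], [-1, -0.02, -0.11, 0, 0, 0, 0], [-1, 0.01, -0.12, 0, 0, 0, 0], [-1, 0.02, -0.12, 0, 0, 0, 0], [-1, 0.04, -0.12, 0, 0, 0, 0]]
Ftan(cw) -3.0 Frad 3.6 [497.2 144.1 120. ]
```

Travel so far is 3.26 rad.

>>> step_arm:
  plan:
    - [-1,-0.03,-0.12,0,0,0,0]
    - [-1,-0.02,-0.11,0,0,0,0]
    - [-1,0.01,-0.12,0,0,0,0]
    - [-1,0.02,-0.12,0,0,0,0]

```text
t: 15.55
ee_pos: [482.9, 141.4, 120.9]
orientation: [2.073, 2.34, 0.027]
ft_force: [46.0, -4.9, -30.5]
width: 18.0
grasp_force: 30.0
```

```bash
python3 arc.py 0.15 5
```

```text
phi -3.113 r 38.64 z 120.9
[[-1, -0.01, -0.12, 0, 0, 0, 0], [-1, 0.03, -0.12, 0, 0, 0, 0], [-1, 0.04, -0.11, 0, 0, 0, 0], [-1, 0.07, -0.1, 0, 0, 0, 0], [-1, 0.07, -0.09, 0, 0, 0, 0]]
Ftan(cw) -44.7 Frad 9.1 [482.9 141.4 120.9]
```

The stop is reached with 45 N at the handle. I'll ease off to a light press and read the angle there.

>>> step_arm:
  plan:
    - [-1,-0.02,0.12,0,0,0,0]
    - [-1,0,0.02,0,0,0,0]
    - [-1,0,0,0,0,0,0]

```text
t: 15.92
ee_pos: [484.1, 141.3, 120.6]
orientation: [2.081, 2.345, 0.013]
ft_force: [15.2, -0.9, -3.4]
width: 17.8
grasp_force: 30.0
```

```bash
python3 arc.py -0.2 4; python3 -c "
from h import *;print(get_obs()['orientation'])"
```

```text
phi 3.136 r 38.88 z 120.6
[[-1, -0.01, 0.16, 0, 0, 0, 0], [-1, 0.05, 0.15, 0, 0, 0, 0], [-1, 0.08, 0.14, 0, 0, 0, 0], [-1, 0.1, 0.12, 0, 0, 0, 0]]
Ftan(cw) -14.9 Frad 2.8 [484.1 141.3 120.6]
[2.08115371 2.34530904 0.01281738]
```

>>> step_arm:
  plan:
    - [-1,0,0.04,0,0,0,0]
    - [-1,0,0,0,0,0,0]

```text
t: 16.18
ee_pos: [484.4, 141.3, 120.5]
orientation: [2.083, 2.347, 0.008]
ft_force: [8.9, -0.1, 2.3]
width: 17.8
grasp_force: 30.0
```

```bash
python3 arc.py -0.25 20
python3 - <<'E'
from h import *
for n in('top','scene'):
    im=grab(n);save(n+'3.png',im);P=im['P'].reshape(-1,3)
    c=np.array([511.5,-83.5])
    m=(P[:,2]>50)&(P[:,2]<95)&(np.hypot(*(P[:,:2]-c).T)<14);q=P[m]
    if len(q): e=cv2.minEnclosingCircle(q[:,:2].astype(np.float32));print(n,e)
E
```

```text
phi 3.13 r 38.92 z 120.5
[[-1, 0.01, 0.2, 0, 0, 0, 0], [-1, 0.07, 0.18, 0, 0, 0, 0], [-1, 0.12, 0.16, 0, 0, 0, 0], [-1, 0.15, 0.13, 0, 0, 0, 0], [-1, 0.18, 0.08, 0, 0, 0, 0], [-1, 0.2, 0.04, 0, 0, 0, 0], [-1, 0.2, -0.01, 0, 0, 0, 0], [-1, 0.19, -0.07, 0, 0, 0, 0], [-1, 0.17, -0.1, 0, 0, 0, 0], [-1, 0.13, -0.15, 0, 0, 0, 0], [-1, 0.1, -0.17, 0, 0, 0, 0], [-1, 0.05, -0.2, 0, 0, 0, 0], [-1, 0, -0.19, 0, 0, 0, 0], [-1, -0.05, -0.2, 0, 0, 0, 0], [-1, -0.09, -0.17, 0, 0, 0, 0], [-1, -0.14, -0.15, 0, 0, 0, 0], [-1, -0.16, -0.11, 0, 0, 0, 0], [-1, -0.19, -0.06, 0, 0, 0, 0], [-1, -0.2, -0.02, 0, 0, 0, 0], [-1, -0.2, 0.04, 0, 0, 0, 0]]
Ftan(cw) -8.8 Frad 1.2 [484.4 141.3 120.5]
top ((511.6528625488281, -83.86493682861328), 7.04213809967041)
scene ((511.3587951660156, -82.79431915283203), 7.552718162536621)
```

View pics/scene3.png

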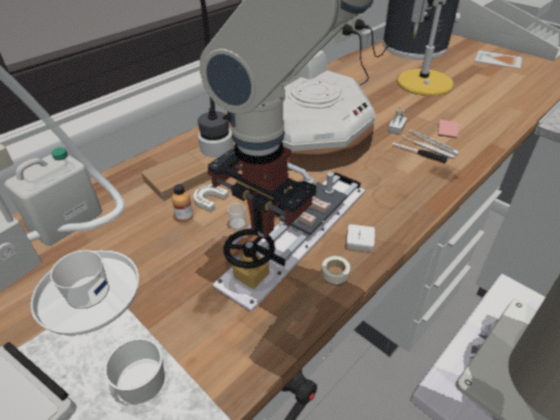

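The scene view shows the fingers on the handle at about (258,228) with nothing in the way, so this is the true stop. Now I'll open two turns.

>>> step_arm:
  plan:
    - [-1,0.01,0.2,0,0,0,0]
    - [-1,0.07,0.18,0,0,0,0]
    - [-1,0.12,0.16,0,0,0,0]
    - [-1,0.15,0.13,0,0,0,0]
    - [-1,0.18,0.08,0,0,0,0]
    - [-1,0.2,0.04,0,0,0,0]
    - [-1,0.2,-0.01,0,0,0,0]
    - [-1,0.19,-0.07,0,0,0,0]
    - [-1,0.17,-0.1,0,0,0,0]
    - [-1,0.13,-0.15,0,0,0,0]
    - [-1,0.1,-0.17,0,0,0,0]
    - [-1,0.05,-0.2,0,0,0,0]

```text
t: 17.77
ee_pos: [477.9, 220.9, 120.4]
orientation: [2.085, 2.349, 0.007]
ft_force: [3.6, 2.0, 6.4]
width: 17.9
grasp_force: 30.0
```

```bash
python3 arc.py -0.25 20
```

```text
phi 0.085 r 41.01 z 120.4
[[-1, -0.03, -0.2, 0, 0, 0, 0], [-1, -0.06, -0.19, 0, 0, 0, 0], [-1, -0.1, -0.17, 0, 0, 0, 0], [-1, -0.14, -0.14, 0, 0, 0, 0], [-1, -0.17, -0.1, 0, 0, 0, 0], [-1, -0.19, -0.06, 0, 0, 0, 0], [-1, -0.2, -0.01, 0, 0, 0, 0], [-1, -0.2, 0.05, 0, 0, 0, 0], [-1, -0.18, 0.09, 0, 0, 0, 0], [-1, -0.15, 0.13, 0, 0, 0, 0], [-1, -0.11, 0.16, 0, 0, 0, 0], [-1, -0.07, 0.19, 0, 0, 0, 0], [-1, -0.02, 0.2, 0, 0, 0, 0], [-1, 0.03, 0.2, 0, 0, 0, 0], [-1, 0.08, 0.18, 0, 0, 0, 0], [-1, 0.12, 0.16, 0, 0, 0, 0], [-1, 0.16, 0.12, 0, 0, 0, 0], [-1, 0.18, 0.09, 0, 0, 0, 0], [-1, 0.2, 0.03, 0, 0, 0, 0], [-1, 0.19, -0.02, 0, 0, 0, 0]]
Ftan(cw) 3.7 Frad 1.9 [477.9 220.9 120.4]
```

>>> step_arm:
  plan:
    - [-1,-0.03,-0.2,0,0,0,0]
    - [-1,-0.06,-0.19,0,0,0,0]
    - [-1,-0.1,-0.17,0,0,0,0]
    - [-1,-0.14,-0.14,0,0,0,0]
    - [-1,-0.17,-0.1,0,0,0,0]
    - [-1,-0.19,-0.06,0,0,0,0]
    - [-1,-0.2,-0.01,0,0,0,0]
    - [-1,-0.2,0.05,0,0,0,0]
    - [-1,-0.18,0.09,0,0,0,0]
    - [-1,-0.15,0.13,0,0,0,0]
    - [-1,-0.11,0.16,0,0,0,0]
    - [-1,-0.07,0.19,0,0,0,0]
    - [-1,-0.02,0.2,0,0,0,0]
    - [-1,0.03,0.2,0,0,0,0]
    - [-1,0.08,0.18,0,0,0,0]
    - [-1,0.12,0.16,0,0,0,0]

```text
t: 19.77
ee_pos: [508.7, 153.1, 120.2]
orientation: [-2.085, -2.35, 0.002]
ft_force: [-1.9, -2.3, 14.1]
width: 17.8
grasp_force: 30.0
```

```bash
python3 arc.py -0.25 20
```

```text
phi 2.429 r 39.77 z 120.2
[[-1, 0.14, 0.14, 0, 0, 0, 0], [-1, 0.18, 0.09, 0, 0, 0, 0], [-1, 0.2, 0.05, 0, 0, 0, 0], [-1, 0.19, -0.01, 0, 0, 0, 0], [-1, 0.2, -0.05, 0, 0, 0, 0], [-1, 0.17, -0.1, 0, 0, 0, 0], [-1, 0.14, -0.14, 0, 0, 0, 0], [-1, 0.11, -0.17, 0, 0, 0, 0], [-1, 0.06, -0.19, 0, 0, 0, 0], [-1, 0.01, -0.2, 0, 0, 0, 0], [-1, -0.04, -0.19, 0, 0, 0, 0], [-1, -0.09, -0.18, 0, 0, 0, 0], [-1, -0.12, -0.16, 0, 0, 0, 0], [-1, -0.17, -0.11, 0, 0, 0, 0], [-1, -0.18, -0.08, 0, 0, 0, 0], [-1, -0.2, -0.02, 0, 0, 0, 0], [-1, -0.2, 0.02, 0, 0, 0, 0], [-1, -0.18, 0.08, 0, 0, 0, 0], [-1, -0.16, 0.11, 0, 0, 0, 0], [-1, -0.13, 0.16, 0, 0, 0, 0]]
Ftan(cw) 3.0 Frad 0.2 [508.7 153.1 120.2]
```

>>> step_arm:
  plan:
    - [-1,0.14,0.14,-0.02,0,0,0]
    - [-1,0.18,0.09,-0.02,0,0,0]
    - [-1,0.2,0.05,0,0,0,0]
    - [-1,0.19,-0.01,0,0,0,0]
    - [-1,0.2,-0.05,0,0,0,0]
    - [-1,0.17,-0.1,0,0,0,0]
    - [-1,0.14,-0.14,0,0,0,0]
    - [-1,0.11,-0.17,0,0,0,0]
    - [-1,0.06,-0.19,0,0,0,0]
    - [-1,0.01,-0.2,0,0,0,0]
    - [-1,-0.04,-0.19,0,0,0,0]
    - [-1,-0.09,-0.18,0,0,0,0]
    - [-1,-0.12,-0.16,0,0,0,0]
    - [-1,-0.17,-0.11,0,0,0,0]
    - [-1,-0.18,-0.08,0,0,0,0]
    - [-1,-0.2,-0.02,0,0,0,0]

```text
t: 21.78
ee_pos: [440.2, 174.4, 120.8]
orientation: [2.085, 2.349, 0.002]
ft_force: [9.4, 4.7, -22.3]
width: 17.7
grasp_force: 30.0
```

```bash
python3 arc.py -0.2 7;python3 -c "
from h import *;print(get_obs()['ft_force'])"
```

```text
phi -1.591 r 39.51 z 120.8
[[-1, -0.16, 0.01, 0, 0, 0, 0], [-1, -0.15, 0.05, 0, 0, 0, 0], [-1, -0.14, 0.08, 0, 0, 0, 0], [-1, -0.12, 0.1, 0, 0, 0, 0], [-1, -0.1, 0.13, 0, 0, 0, 0], [-1, -0.07, 0.15, 0, 0, 0, 0], [-1, -0.04, 0.15, 0, 0, 0, 0]]
Ftan(cw) 3.4 Frad -9.9 [440.2 174.4 120.8]
[  9.38662285   4.7302817  -22.33712905]
```

>>> step_arm:
  plan:
    - [-1,-0.16,0.03,0.02,0,0,0]
    - [-1,-0.15,0.06,0,0,0,0]
    - [-1,-0.14,0.08,0,0,0,0]
    - [-1,-0.12,0.1,0,0,0,0]
    - [-1,-0.1,0.13,0,0,0,0]
    - [-1,-0.06,0.14,0,0,0,0]
    - [-1,0,0,0,0,0,0]

```text
t: 22.65
ee_pos: [471.9, 141.6, 120.5]
orientation: [2.085, 2.349, 0.001]
ft_force: [1.3, 2.5, -3.3]
width: 17.7
grasp_force: 30.0
```

```bash
python3 arc.py -0.1 5 39.2;python3 -c "
from h import *;print(get_obs()['ft_force'],get_obs()['orientation'])"
```

```text
phi -2.831 r 38.98 z 120.5
[[-1, -0.02, 0.07, 0, 0, 0, 0], [-1, -0.02, 0.08, 0, 0, 0, 0], [-1, -0, 0.08, 0, 0, 0, 0], [-1, 0, 0.08, 0, 0, 0, 0], [-1, 0.01, 0.08, 0, 0, 0, 0]]
Ftan(cw) -0.8 Frad -2.7 [471.9 141.6 120.5]
[ 1.25457785  2.49931782 -3.28050667] [2.08501699e+00 2.34888573e+00 8.58369159e-04]
```

>>> step_arm:
  plan:
    - [-1,-0.02,0.08,0,0,0,0]
    - [-1,-0.01,0.08,0,0,0,0]
    - [-1,0,0.08,0,0,0,0]
    - [-1,0,0,0,0,0,0]

```text
t: 23.15
ee_pos: [483.6, 141.2, 120.4]
orientation: [2.084, 2.349, -0.001]
ft_force: [-0.4, -5.0, 2.6]
width: 17.8
grasp_force: 30.0
```

```bash
python3 arc.py -0.1 1 39.2;python3 -c "
from h import *;print(get_obs()['ft_force'],get_obs()['ee_pos'])"
```

```text
phi -3.132 r 38.89 z 120.4
[[-1, -0, 0.08, 0, 0, 0, 0]]
Ftan(cw) 1.0 Frad 5.0 [483.6 141.2 120.4]
[-0.44993545 -5.03377235  2.58157093] [483.55702536 141.24586848 120.43990834]
```

>>> step_arm:
  plan:
    - [-1,0,0.02,0,0,0,0]
    - [-1,0,0,0,0,0,0]
    - [-1,0,0,0,0,0,0]

```text
t: 23.52
ee_pos: [484.3, 141.3, 120.4]
orientation: [2.084, 2.349, -0.001]
ft_force: [-1.4, -4.4, 3.0]
width: 17.7
grasp_force: 30.0
```

```bash
python3 - <<'E'
from h import *
o=get_obs();print(o['ft_force'],o['ee_pos'],o['grasp_force'])
for n in('top','scene'):
    im=grab(n);save(n+'4.png',im);P=im['P'].reshape(-1,3)
    c=np.array([511.5,-83.5]);m=(P[:,2]>50)&(P[:,2]<95)&(np.hypot(*(P[:,:2]-c).T)<14);q=P[m]
    if len(q): print(n,cv2.minEnclosingCircle(q[:,:2].astype(np.float32)))
    for nm,c in(('box',(391,-40)),('tape',(377,58)),('glass',(613,97))):
        m=(P[:,2]>12)&(P[:,2]<50)&(np.hypot(*(P[:,:2]-c).T)<48);q=P[m]
        if len(q):print(nm,np.median(q,0).round())
E
python3 - <<'E'
import cv2,numpy as np
a=[cv2.resize(cv2.imread(f'pics/scene{i}.png')[190:310,190:340],None,fx=2.6,fy=2.6) for i in(3,4)]
cv2.imwrite('pics/cmp.png',np.hstack(a))
E
```

```text
[-1.40685769 -4.39282518  3.0034239 ] [484.26713754 141.34109824 120.44282967] 30.00045953784138
top ((511.44110107421875, -83.58004760742188), 7.2341156005859375)
box [391. -40.  20.]
glass [622.  87.  32.]
scene ((511.6382751464844, -82.89453125), 7.445452690124512)
box [390. -36.  20.]
tape [376.  60.  18.]
glass [610.  98.  32.]
```

View pics/cmp.png

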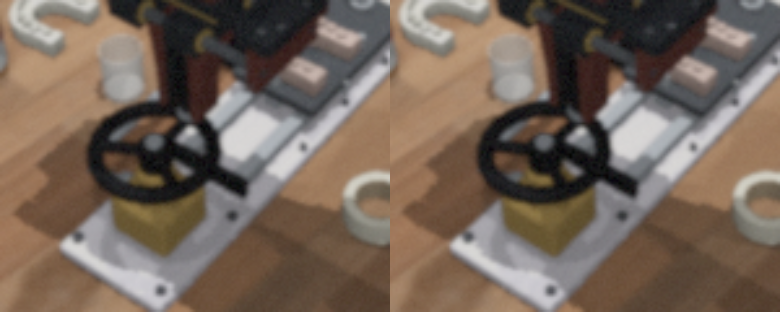

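The two crops, shut on the left and now on the right, show the wheel spokes at the same angle (hub near (153,152) and (543,152)). The carrier is seated and the box, tape and glass have not moved. Handing in.

```bash
python3 -c "
from workcell import ctrl;print(ctrl.close_job())"
```

```text
the job is handed in; nothing more can be done
None
```

The job is handed in: the carrier is clicked in under the nozzle (about 60 mm), the valve was shut to its stop and backed off two turns (within about 0.01 rad), the handle is still gripped, and the small things are where they were.

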